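# Strut check on the ultrasonic cleaner's hood

## Task

The hood of the ultrasonic cleaner has new gas struts to be checked: first clear the ear defenders off it by hanging them, headband over the bar, on their stand. Then lift the hood by its handle past its balance point, so that the struts begin to carry it up, without letting it fly up to its stop, and ease it back down to about ten degrees below that point. Finish there still holding the handle, with the hood's weight leaning on your fingers so that the strut feet can be adjusted; never let the hood drop, and leave the other things on the bench alone.

Things in the scene. Friction and masses are not known exactly. Their poses are not given: they have to be found in the camera images.
- muffs_crown (a point): Centre of the crown pad of the ear defenders, 141 mm above the bottom of the cups: the pad is a bar 28 mm wide (own x), 66 mm long (own y, from cup to cup), 17 mm thick (own z, up). Grip it across the 28 mm. The ear defenders (grey cups, black headband, 64 x 158 x 150 mm, 0.2 kg) stand on their cups on the shut hood; 86 mm gap between the cups. Front and back alike.
- stand: Ear-defender stand, fixed, left or right of the cleaner. Origin: centre of the underside of its steel base plate (150 x 90 x 10 mm). A post stands 68 mm behind (own +x); from its top a level round bar, 16 mm thick, runs forward (own -x), above the middle of the plate. Its free front end turns up 13 mm: tip 74 mm in front of the origin, 178 mm above the worktop.
- stand_bar (a point): Point on top of the stand's bar, half-way along, 165 mm above the worktop; own x runs along the bar to the post. The level part reaches 55 mm to either side. Hung up, the crown pad rests on the bar, crown point 8.5 mm above this point, one cup on either side of the bar.
- hood (a joint): Hood angle, rad: 0 shut and level, grows as the front edge rises, stop at 1.40. The gas struts push more the higher it is: below the balance point, 0.9 rad, the hood falls shut by itself (about 6 N at the handle to lift it when shut, 1 N ten degrees below balance); above it the struts swing it up to the stop. Ten degrees below balance is 0.73 rad.
- hood_handle (a point): Centre of the hood's handle: a round bar 14 mm thick, 109 mm long between its two arms, parallel to the hinge (own y), 40 mm in front of the hood's front edge with a free gap of 33 mm between. 106 mm above the worktop when shut. Can be pinched from above, one finger in front and one behind; the bar can turn between the fingers as the hood swings.
- hood_hinge (a point): Middle of the hood's hinge line, fixed at the back of the cleaner, 100 mm above the worktop; own y along the hinge, own x to the back. The handle bar circles it at 222 mm: with the hood shut it lies 222 mm in front (own -x) and 6 mm above it.
- cleaner: Ultrasonic cleaner, fixed: grey case 180 x 240 x 98 mm, origin at the centre of its underside, front (own -x) with dials. Steel hood on top, 184 x 244 x 16 mm, hinged at the back; flat top 117 mm above the worktop when shut. A gas strut on either side.
- mug: orange mug, 101 mm high, on the side of the cleaner where the stand is not; bystander, origin at the centre of its underside
- screwdriver: screwdriver lying near the front edge, 126 mm; bystander, origin at the centre of its underside
- syringe: flux syringe lying near the front edge, 105 mm; bystander, origin at the centre of its underside
- oil_dropper: brown dropper bottle, 102 mm high, back left; bystander, origin at the centre of its underside
- flux_bottle: white flux bottle, 92 mm high, back left; bystander, origin at the centre of its underside
- parts_tray: flat blue parts box 98 x 88 x 16 mm, right of the cleaner; bystander, origin at the centre of its underside
- flux_tin: round tin, 39 mm across, 28 mm high, right of the cleaner; bystander, origin at the centre of its underside
- sticky_pad: pad of sticky notes 74 x 74 x 9 mm, in front of the cleaner; bystander, origin at the centre of its underside

How it is judged (in metres and radians):
On the way, in this order (a step that is already met when the one before it is completed fails the run):
1. the ear defenders hang on the stand's bar by their headband, let go, with the hood still shut (x of muffs_crown in the frame of stand_bar between -0.045 and 0.045 m and y of muffs_crown in the frame of stand_bar between -0.025 and 0.025 m and z of muffs_crown in the frame of stand_bar between 0 and 0.02 m and angle between muffs_crown's own z axis and vertical below 0.35 rad and contact force between muffs and stand above 0.5 N and contact force between muffs and the arm below 0.05 N and contact force between muffs and the fingers below 0.05 N and value of joint hood below 0.1 rad), for 0.3 s.
2. the hood is raised past its balance point (above 0.96 rad) (value of joint hood above 0.96 rad), for 0.2 s.
At the end, for the whole second after the job is handed in: Ear defenders hang on the bar (crown within 45 mm along, 25 mm across, 0 to 20 mm above its mid-point, tilt under 0.35 rad), carried by the stand, not touched by the robot; hood held still by the fingers at 0.60 to 0.85 rad, just below its balance point at 0.9 rad (x of muffs_crown in the frame of stand_bar between -0.045 and 0.045 m and y of muffs_crown in the frame of stand_bar between -0.025 and 0.025 m and z of muffs_crown in the frame of stand_bar between 0 and 0.02 m and angle between muffs_crown's own z axis and vertical below 0.35 rad and contact force between muffs and stand above 0.5 N and contact force between muffs and the arm below 0.05 N and contact force between muffs and the fingers below 0.05 N and value of joint hood between 0.6 and 0.85 rad and velocity of joint hood between -0.05 and 0.05 rad/s and contact force between hood and the fingers above 0.2 N); the arm keeps its last pose, push and grip.
It fails at once if the hood flies up to its stop (above 1.33 rad) (value of joint hood above 1.33 rad).
It fails at once if the hood is dropped (falls faster than 2 rad/s) (velocity of joint hood below -2 rad/s).
It fails at once if another thing on the bench is moved by more than 30 mm (distance of any of mug, screwdriver, syringe, oil_dropper, flux_bottle, parts_tray, flux_tin, sticky_pad from where it was at the start of the episode above 0.03 m).
It also fails if it takes over 64 s, if anything falls off the work surface, if the arm or the gripper's body presses on something with over 40 N, if the wrist force passes 120 N, or if a joint passes its speed limit or range.

## Robot

A 6-joint arm with a two-finger parallel gripper is mounted at the origin on a cart in front of the work surface, level with it; the furniture and walls round the work are solid. World frame = base frame: x ahead of the robot, y to its left, z up, the work surface at z = 0. Lengths are in mm, angles in rad, forces in N, time in s.
With the tool pointing down it reaches from about 350 to 875 mm from the base axis. Payload 4.2 kg.
Tool frame: the origin (TCP) lies midway between the tips of the shut fingers; the grasp point (between the pads) lies 19 mm behind it; z points along the fingers, y is the line along which they close (so a half turn about z gives the same grasp; the last joint's range is limited). The gripper opens to 85 mm and grips with 20 to 120 N. Pads are 22 mm wide; open, the fingers measure 114 mm over their backs; the gripper's body (76 mm by 85 mm) begins 54 mm behind the grasp point. The pads swing forward as they close: fully open they stand 13 mm farther back than shut.
Start: joints at [-1.078, 0.385, 0.008, 0, -1.194, -0.259], TCP at [144.815, -607.97, 194.112] pointing down, gripper open.
Joint ranges: [-3.14, 3.14], [-1.21, 2.06], [-1.07, 1.41], [-3.16, 2.05], [-2.99, -0.16], [-3.1, 3.1]. Speed limits (rad/s): [2.79, 2.79, 3.14, 3.14, 3.14, 3.14].

## Interface

Orientations are given as a unit quaternion [x, y, z, w].
In Python, from bench import arm gives the robot as it stands.
- The arm moves only by the tool send_rows, never from a script. Its argument "targets" is a list of rows, each an object of numbers: "gripper": the gripper command: -1 is fully open, 1 is shut, values between are in proportion; "x", "y", "z": the shift along the tool's x, y, z in cm; "ax", "ay", "az": the turn, a rotation vector about the tool's x, y, z in degrees. A call has 1 to 5 rows; each row shifts and turns the commanded pose from where the row before left it, along the tool's axes as they then stand; what a row does not reach is not made up. A row lasts 1/12 s, in which the tool goes at most 41.7 mm and 7.16 degrees, less where a joint would pass 70% of its speed; a pose out of reach is approached as far as the arm can. A call is refused whole if a number of a shift passes 4.17 or a number of a turn 7.16, either way. A call with a gripper value outside its range is refused whole. The fingers move at their own pace and stop on an object; the grip force is fixed at half the most. Time passes only in rows, so rows that do not move let the fingers close. It gives the time, the measured TCP pose, the force, the opening and the grip force at its end, in the units of the state.
- arm.read_state(): the state, without advancing time (a new reading comes with each control period).
- arm.get_image(name): name is "side" or "top"; returns (picture, depth): 420x560x3 uint8, red, green, blue; 420x560 float32, mm along the optical axis (not along the pixel's ray), 0 where there is no reading.
- arm.camera_model(name): a dict with "fx", "fy", "cx", "cy" (pixels), "cam_to_world" (4x4, takes a point from camera to world coordinates). Camera axes: x right, y down, z forward; pixel columns grow to the right and rows downward; lengths in mm; the calibration is good to about 2 mm. A picture is of the moment at which its call begins. camera_model takes no time and is no camera call.
- arm.job_done(): hands the job in; it is judged then, once.
Trained networks look in the newest picture that a camera, given by its name, has taken for a name from the list of things; names that differ only in an ending like _2 or _b are one class to them, and where a whole thing is asked for, a point or a joint stands for the part that bears it (a point fixed in the world has none). Each returns a list of dicts, best first, with "score" (0 to 1); they miss things now and then, are a little off and sometimes report something else, mostly with a low value. They report only what shows in the picture. A call takes as long as a camera call.
- arm.boxes_of(camera, thing): "rect" ([left, top, width, height] in pixels, round what is visible of it).
The state is a dict: "clock": time; "joints": joint angles; "joint_vel": joint speeds; "joint_efforts": joint torques, N m; "position": TCP position; "ee_rot": TCP orientation; "contact_force": force on the tool from outside, world axes, zero at the start; "wrist_torque": the same for the moment, N m; "gripper_width": finger opening in mm; "grasp_force": force on a finger pad.
Only numpy, scipy, OpenCV 4.12 (cv2) and the standard library are available. Lean on these libraries where they do the work, as an engineer would, in place of code of your own. Each camera call takes 0.05 s, during which the arm holds its last target. There are 200 camera calls.

## Working session

There is one attempt and no reset: what is moved stays moved. The work goes in short steps, Python scripts to look and compute and a tool call to move; the robot and the scene stay as the last step left them, time stands still between calls to the robot, and variables do not carry over. Pictures are saved under pics/ and viewed, at most 10 in all, crops included, and the job is handed in when it is done.

Besides the shell and the picture viewer there is one more tool, called after "Emit:" by a JSON object that holds its "method" and its "body", one argument or row to a line. send_rows: Moves the arm, as the interface text tells. Its arguments: {"type":"object","properties":{"targets":{"type":"array"}},"required":["targets"]}

```bash
mkdir -p pics; ls
cat > h.py <<'E'
import numpy as np, cv2
from bench import arm
def shot(n,f=None):
    im,d=arm.get_image(n)
    if f: cv2.imwrite('pics/'+f,im[:,:,::-1])
    return im,d
def cloud(n,d):
    m=arm.camera_model(n); v,u=np.mgrid[:d.shape[0],:d.shape[1]]
    P=np.stack([(u-m['cx'])/m['fx']*d,(v-m['cy'])/m['fy']*d,d,np.ones_like(d)],-1)
    return (P@np.array(m['cam_to_world']).T)[...,:3]
E
python3 - <<'E'
from h import *
for n in ('top','side'):
    im,d=shot(n,n+'0.png'); C=cloud(n,d); np.save(n+'C.npy',C)
    m=arm.camera_model(n); print(n,np.round(m['cam_to_world'],2).tolist(),m['fx'])
    for t in ('muffs_crown','stand','hood_handle','cleaner','mug','parts_tray'):
        for b in arm.boxes_of(n,t)[:2]:
            l,tp,w,h=map(int,b['rect']); p=C[tp:tp+h,l:l+w].reshape(-1,3)
            print(t,round(b['score'],2),l,tp,w,h,np.round(np.nanmedian(p,0)))
print(arm.read_state())
E
```

```text
pics
top [[0.04, -0.98, 0.2, 289.06], [-1.0, -0.04, 0.0, -116.49], [0.0, -0.2, -0.98, 1301.99], [0.0, 0.0, 0.0, 1.0]] 438.8007572683319
muffs_crown 0.75 219 171 62 35 [595. -26. 143.]
muffs_crown 0.25 366 202 30 58 [ 525. -406.   11.]
stand 0.64 365 201 28 61 [ 526. -404.   11.]
hood_handle 0.6 214 159 93 83 [579. -53. 117.]
cleaner 0.88 207 157 97 87 [579. -39. 116.]
cleaner 0.25 330 173 36 35 [ 652. -311.   11.]
mug 0.8 142 218 38 35 [484. 235.  37.]
parts_tray 0.81 334 176 34 32 [ 647. -320.   12.]
side [[0.99, 0.08, -0.11, 666.89], [0.13, -0.57, 0.81, -1023.25], [0.0, -0.81, -0.58, 808.68], [0.0, 0.0, 0.0, 1.0]] 463.31401612555305
muffs_crown 0.66 286 146 31 72 [595. -46. 161.]
stand 0.58 202 285 76 88 [ 503. -404.    5.]
hood_handle 0.69 243 185 96 63 [581. -95. 115.]
cleaner 0.81 247 181 94 90 [ 590. -110.  110.]
mug 0.87 253 151 32 36 [470. 206.  67.]
parts_tray 0.75 288 299 45 37 [ 649. -320.   10.]
{'clock': 0.7, 'joints': array([-1.07840351e+00,  3.84656542e-01,  7.93234267e-03, -2.58189459e-05,
       -1.19397744e+00, -2.58598238e-01]), 'joint_vel': array([ 0.00046903,  0.00102929,  0.00023166,  0.00035482,  0.00040703,
       -0.00081146]), 'joint_efforts': array([ 4.61113541e-04, -3.91951847e+01,  1.88579446e+01,  4.19007227e+00,
       -3.03543529e-04,  3.06570811e-06]), 'position': array([ 144.82938264, -607.98488331,  194.14718398]), 'ee_rot': array([-1.16626522e-01,  9.93175841e-01, -3.96428955e-05,  2.85301585e-05]), 'contact_force': array([ 0.01641062,  0.12976449, -1.117573  ]), 'wrist_torque': array([ 0.08759473,  0.00505952, -0.02364088]), 'grasp_force': 0.0, 'gripper_width': 85.54701936944136}
```

Run:
```python
import cv2,numpy as np
a=cv2.imread('pics/top0.png');b=cv2.imread('pics/side0.png')
A=cv2.resize(a[130:290,110:430],None,fx=2.5,fy=2.5,interpolation=cv2.INTER_CUBIC)[:, :800]
cv2.imwrite('pics/t1.png',A)
B=cv2.resize(b[120:390,170:410],(530,596),interpolation=cv2.INTER_CUBIC)
cv2.imwrite('pics/s1.png',B)
C=np.load('topC.npy');S=np.load('sideC.npy')
def rep(n,m,P):
    p=P[m].astype(np.float32)
    if len(p)<4: print(n,len(p));return
    r=cv2.minAreaRect(p[:,:2].copy()); print(n,len(p),'mean',p.mean(0).round(1),'rect',np.round(r[0],1),np.round(r[1],1),round(r[2],1))
for nm,P in(('top',C),('side',S)):
    x,y,z=P[...,0],P[...,1],P[...,2]
    reg=(x>450)&(x<720)&(y>-200)&(y<120)
    rep(nm+' hood',reg&(z>110)&(z<124),P)
    rep(nm+' muffs>150',reg&(z>245)&(z<275),P)
    rep(nm+' muffs',reg&(z>150)&(z<275),P)
    rep(nm+' handle',(x>400)&(x<560)&(y>-200)&(y<120)&(z>100)&(z<112.5),P)
    st=(x>380)&(x<680)&(y>-500)&(y<-330)
    rep(nm+' bar',st&(z>152)&(z<172),P)
    rep(nm+' tip',st&(z>172)&(z<185),P)
    rep(nm+' base',st&(z>6)&(z<14),P)
    rep(nm+' mid',st&(z>25)&(z<150),P)
```

```text
top hood 4719 mean [585.4 -52.9 117.2] rect [577.2 -47.4] [233.6 248.5] 7.1
top muffs>150 457 mean [595.2 -23.9 262.1] rect [596.6 -23.5] [ 28.6 112.8] 12.1
top muffs 1077 mean [590.3 -25.1 223. ] rect [595.6 -23.7] [ 61.5 162.7] 12.1
top handle 290 mean [492.7 -56.6 109.9] rect [507.6 -54.8] [ 94.9 246.1] 5.6
top bar 294 mean [ 518.4 -410.3  164.1] rect [ 515.6 -411.1] [ 15.9 146.5] 88.5
top tip 30 mean [ 448.8 -408.2  177.2] rect [ 448.4 -407.9] [15.9 12.9] 28.5
top base 1276 mean [ 524.  -398.5   10.1] rect [ 529.9 -413.7] [166.7 297.8] 89.8
top mid 185 mean [ 619.9 -440.7   49.5] rect [ 615.6 -443.3] [ 37.3 105.1] 61.3
side hood 3294 mean [595.9 -75.  115.7] rect [578.2 -51.6] [231.9 247.9] 6.5
side muffs>150 270 mean [600.1 -44.4 259.6] rect [599.9 -40.8] [28.3 88.7] 10.9
side muffs 1258 mean [599.8 -56.7 201.8] rect [598.2 -28.3] [ 64.1 164.5] 11.1
side handle 355 mean [497.  -88.3 108.7] rect [492.5 -66.6] [ 73.7 245.2] 15.5
side bar 599 mean [ 517.2 -417.2  161.4] rect [ 516.3 -415.4] [ 15.7 147. ] 87.2
side tip 36 mean [ 450.  -413.8  175.3] rect [ 449.9 -412.6] [15.4 12.2] 7.2
side base 2637 mean [ 528.1 -410.6    9.6] rect [ 557.9 -393.4] [153.8 233.8] 83.1
side mid 574 mean [ 609.  -438.2   63.8] rect [ 622.3 -440.7] [38.  99.8] 47.3
```

View pics/t1.png

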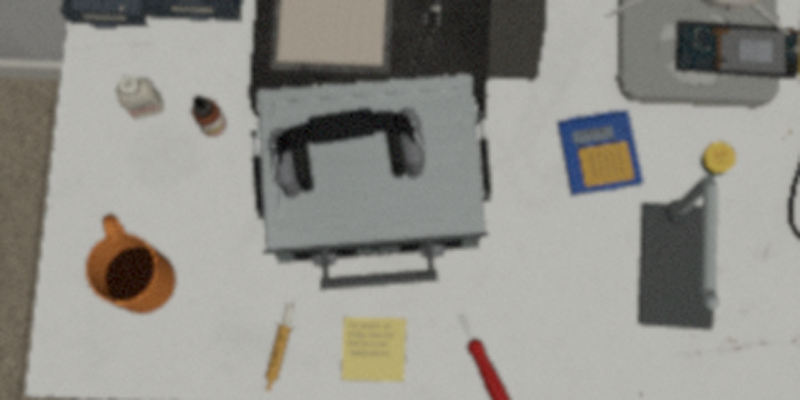

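View pics/s1.png

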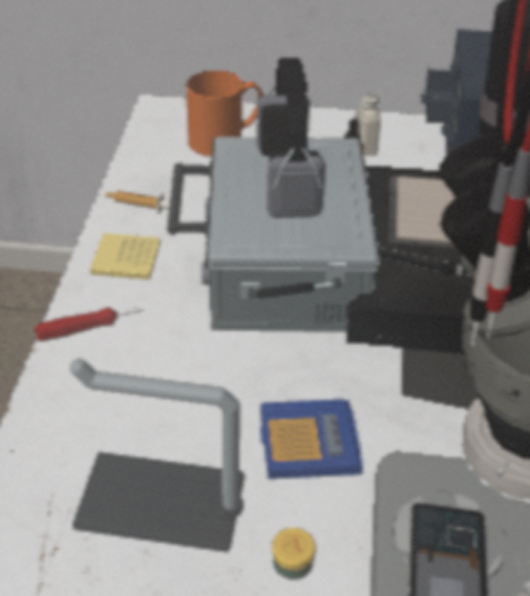

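The top view shows the muffs on the hood, slightly yawed and left of centre, with the handle bar in front at (380,280). The stand is on the right with its bar around (712,240), between post and upturned tip. The side view shows the same arrangement, and the space above the bar is free. Next I'll fit the directions.

Run:
```python
import cv2,numpy as np
C=np.load('topC.npy');S=np.load('sideC.npy')
def line(n,p):
    if len(p)<4: print(n,len(p));return
    vx,vy,x0,y0=cv2.fitLine(p[:,:2].astype(np.float32),cv2.DIST_HUBER,0,.01,.01).ravel()
    t=(p[:,:2]-[x0,y0])@[vx,vy]; c=np.array([x0,y0])+np.array([vx,vy])*(t.min()+t.max())/2
    print(n,len(p),'mid',c.round(1),'len',round(np.ptp(t),1),'ang',round(np.degrees(np.arctan2(vy,vx)),1),'z',np.percentile(p[:,2],[50,95]).round(1))
for nm,P in(('top',C),('side',S)):
    x,y,z=P[...,0],P[...,1],P[...,2]
    line(nm+' bar',P[(x>455)&(x<575)&(y>-450)&(y<-380)&(z>155)&(z<172)])
    line(nm+' pad',P[(x>550)&(x<650)&(y>-110)&(y<60)&(z>263)&(z<275)])
    line(nm+' crown>255',P[(x>550)&(x<650)&(y>-110)&(y<60)&(z>255)&(z<275)])
    # hood frame: front edge direction via handle bar
    h=(x>420)&(x<470)&(y>-150)&(y<60)&(z>85)&(z<115); line(nm+' handle',P[h])
    for x0 in range(425,500,10):
        q=P[(x>x0)&(x<x0+10)&(y>-150)&(y<60)&(z>85)&(z<125)]
        if len(q): print(x0,len(q),q.mean(0).round(0),np.ptp(q[:,1]).round())
    q=P[(x>500)&(x<700)&(y>-200)&(y<100)&(z>114.5)&(z<121)].astype(np.float32)
    print(nm,'hood',cv2.minAreaRect(q[:,:2].copy()),q[:,:2].min(0),q[:,:2].max(0))
```

```text
top bar 266 mid [ 515.1 -409.7] len 119.1 ang -1.9 z [164.7 169.3]
top pad 271 mid [595.7 -23.9] len 65.3 ang -78.3 z [267.1 270.1]
top crown>255 371 mid [594.9 -24.7] len 97.6 ang -78.1 z [265.9 269.8]
top handle 124 mid [464.9 -60.7] len 126.1 ang -86.0 z [112.2 114.7]
455 82 [461. -30. 113.] 90.0
465 130 [470. -67. 113.] 126.0
475 45 [478. -78. 112.] 124.0
485 24 [490. -47. 113.] 177.0
495 116 [500.  11. 113.] 177.0
top hood ((592.980224609375, -46.56700134277344), (199.56060791015625, 245.9685821533203), 7.1854143142700195) [ 500.02884 -179.29947] [699.4539   84.86394]
side bar 490 mid [ 515.5 -417.8] len 119.1 ang -2.1 z [162.5 165.9]
side pad 131 mid [596.7 -27. ] len 60.5 ang -78.0 z [265.3 267. ]
side crown>255 192 mid [597.1 -31.5] len 69.8 ang -74.9 z [264.4 266.9]
side handle 81 mid [465.6 -56.7] len 113.1 ang -87.0 z [111.6 114.2]
455 36 [462. -31. 111.] 80.0
465 102 [470. -67. 111.] 126.0
475 61 [479. -83. 109.] 128.0
485 37 [490. -70. 107.] 124.0
495 69 [500. -19. 111.] 180.0
side hood ((600.10693359375, -50.41099548339844), (183.90757751464844, 245.22012329101562), 6.207236289978027) [ 501.6769  -176.01048] [698.7612  80.1116]
```

```bash
cat >> h.py <<'E'
from scipy.spatial.transform import Rotation as Ro, Slerp
def down(yaw_y,tilt=0):   # tool pointing down, tool y at world angle yaw_y (deg)
    a=np.radians(yaw_y); y=np.array([np.cos(a),np.sin(a),0]); z=np.array([0,0,-1.]); 
    return Ro.from_matrix(np.stack([np.cross(y,z),y,z],1))
def plan(p1,R1,N,start=None):
    s=arm.read_state(); p0,R0=start or (s['position'],Ro.from_quat(s['ee_rot']))
    sl=Slerp([0,1],Ro.concatenate([R0,R1])); R=R0
    for k in range(N):
        d=R.inv().apply((np.array(p1)-p0)/N)/10; Rn=sl((k+1)/N); t=np.degrees((R.inv()*Rn).as_rotvec()); R=Rn
        print(k+1,'xyz',d.round(2),'a',t.round(2))
E
python3 - <<'E'
from h import *
plan([596,-24,305],down(191.7),20)
c=np.array([600,-49.5]);a=np.radians(6.8);u=np.array([np.cos(a),np.sin(a)]);w=np.array([-u[1],u[0]])
for n in('top','side'):
    P=np.load(n+'C.npy').reshape(-1,3);P=P[(P[:,2]>90)&(P[:,2]<122)]
    X=(P[:,:2]-c)@u;Y=(P[:,:2]-c)@w
    k=(X<-112)&(X>-155)&(abs(Y)<48); q=np.c_[X,Y,P[:,2]][k]
    print(n,k.sum(),np.percentile(q[:,0],[3,20,50,80,97]).round(1),q[:,2].max().round(1),'slope deg',np.degrees(np.polyfit(q[:,1],q[:,0],1)[0]).round(1))
    q=np.c_[X,Y][(X<-105)&(X>-155)]; print('Y range',q[:,1].min().round(1),q[:,1].max().round(1))
E
```

```text
1 xyz [-2.87  2.32 -0.55] a [-0.   -0.   -4.42]
2 xyz [-3.04  2.09 -0.55] a [-0.   -0.   -4.42]
3 xyz [-3.19  1.85 -0.55] a [-0.   -0.   -4.42]
4 xyz [-3.33  1.6  -0.55] a [-0.   -0.   -4.42]
5 xyz [-3.44  1.34 -0.55] a [-0.   -0.   -4.42]
6 xyz [-3.53  1.07 -0.55] a [-0.   -0.   -4.42]
7 xyz [-3.6   0.79 -0.55] a [-0.   -0.   -4.42]
8 xyz [-3.65  0.51 -0.55] a [-0.   -0.   -4.42]
9 xyz [-3.68  0.23 -0.55] a [-0.   -0.   -4.42]
10 xyz [-3.69 -0.05 -0.55] a [-0.   -0.   -4.42]
11 xyz [-3.67 -0.34 -0.55] a [-0.   -0.   -4.42]
12 xyz [-3.64 -0.62 -0.55] a [-0.   -0.   -4.42]
13 xyz [-3.58 -0.9  -0.55] a [-0.   -0.   -4.42]
14 xyz [-3.5  -1.17 -0.55] a [-0.   -0.   -4.42]
15 xyz [-3.4  -1.44 -0.55] a [-0.   -0.   -4.42]
16 xyz [-3.28 -1.69 -0.55] a [-0.   -0.   -4.42]
17 xyz [-3.14 -1.94 -0.55] a [-0.   -0.   -4.42]
18 xyz [-2.98 -2.18 -0.55] a [-0.   -0.   -4.42]
19 xyz [-2.8  -2.4  -0.55] a [-0.   -0.   -4.42]
20 xyz [-2.61 -2.61 -0.55] a [-0.   -0.   -4.42]
top 177 [-138.6 -137.  -132.7 -128.9 -125.9] 119.5 slope deg -0.2
Y range -58.8 324.5
side 116 [-138.4 -135.6 -131.1 -127.6 -125.5] 116.7 slope deg 0.5
Y range -63.5 859.5
```

Emit:
{"method": "send_rows", "body": {
  "targets": [
    {"x": -2.9, "y": 2.3, "z": -0.55, "az": -4.4, "gripper": -1},
    {"x": -3.0, "y": 2.1, "z": -0.55, "az": -4.4, "gripper": -1},
    {"x": -3.2, "y": 1.85, "z": -0.55, "az": -4.4, "gripper": -1},
    {"x": -3.3, "y": 1.6, "z": -0.55, "az": -4.4, "gripper": -1},
    {"x": -3.4, "y": 1.3, "z": -0.55, "az": -4.4, "gripper": -1}
  ]
}}

```text
$.targets[0]: bad value
```

Emit:
{"method": "send_rows", "body": {
  "targets": [
    {"x": -3.5, "y": 1.1, "z": -0.55, "az": -4.4, "gripper": -1},
    {"x": -3.6, "y": 0.8, "z": -0.55, "az": -4.4, "gripper": -1},
    {"x": -3.65, "y": 0.5, "z": -0.55, "az": -4.4, "gripper": -1},
    {"x": -3.7, "y": 0.2, "z": -0.55, "az": -4.4, "gripper": -1},
    {"x": -3.7, "y": 0, "z": -0.55, "az": -4.4, "gripper": -1}
  ]
}}

```text
$.targets[0]: bad value
```

Emit:
{"method": "send_rows", "body": {
  "targets": [
    {"x": -2.9, "y": 2.3, "z": -0.55, "ax": 0, "ay": 0, "az": -4.4, "gripper": -1},
    {"x": -3.0, "y": 2.1, "z": -0.55, "ax": 0, "ay": 0, "az": -4.4, "gripper": -1},
    {"x": -3.2, "y": 1.85, "z": -0.55, "ax": 0, "ay": 0, "az": -4.4, "gripper": -1},
    {"x": -3.3, "y": 1.6, "z": -0.55, "ax": 0, "ay": 0, "az": -4.4, "gripper": -1},
    {"x": -3.4, "y": 1.3, "z": -0.55, "ax": 0, "ay": 0, "az": -4.4, "gripper": -1}
  ]
}}

```text
clock: 1.12
position: [257.9, -461.4, 222.0]
ee_rot: [-0.306, 0.952, -0.0, 0.0]
contact_force: [0.1, -0.4, 0.4]
gripper_width: 85.2
grasp_force: 0.0
```

Emit:
{"method": "send_rows", "body": {
  "targets": [
    {"x": -3.5, "y": 1.1, "z": -0.55, "ax": 0, "ay": 0, "az": -4.4, "gripper": -1},
    {"x": -3.6, "y": 0.8, "z": -0.55, "ax": 0, "ay": 0, "az": -4.4, "gripper": -1},
    {"x": -3.65, "y": 0.5, "z": -0.55, "ax": 0, "ay": 0, "az": -4.4, "gripper": -1},
    {"x": -3.7, "y": 0.2, "z": -0.55, "ax": 0, "ay": 0, "az": -4.4, "gripper": -1},
    {"x": -3.7, "y": -0.05, "z": -0.55, "ax": 0, "ay": 0, "az": -4.4, "gripper": -1}
  ]
}}

```text
clock: 1.53
position: [371.1, -315.4, 249.8]
ee_rot: [-0.482, 0.876, -0.0, 0.0]
contact_force: [0.7, -1.0, 0.3]
gripper_width: 85.4
grasp_force: 0.0
```

Emit:
{"method": "send_rows", "body": {
  "targets": [
    {"x": -3.7, "y": -0.35, "z": -0.55, "ax": 0, "ay": 0, "az": -4.4, "gripper": -1},
    {"x": -3.65, "y": -0.6, "z": -0.55, "ax": 0, "ay": 0, "az": -4.4, "gripper": -1},
    {"x": -3.6, "y": -0.9, "z": -0.55, "ax": 0, "ay": 0, "az": -4.4, "gripper": -1},
    {"x": -3.5, "y": -1.2, "z": -0.55, "ax": 0, "ay": 0, "az": -4.4, "gripper": -1},
    {"x": -3.4, "y": -1.4, "z": -0.55, "ax": 0, "ay": 0, "az": -4.4, "gripper": -1}
  ]
}}

```text
clock: 1.95
position: [484.6, -169.1, 277.3]
ee_rot: [-0.64, 0.768, -0.0, 0.0]
contact_force: [0.9, -1.4, 0.4]
gripper_width: 85.7
grasp_force: 0.0
```

Emit:
{"method": "send_rows", "body": {
  "targets": [
    {"x": -3.3, "y": -1.7, "z": -0.55, "ax": 0, "ay": 0, "az": -4.4, "gripper": -1},
    {"x": -3.1, "y": -1.9, "z": -0.55, "ax": 0, "ay": 0, "az": -4.4, "gripper": -1},
    {"x": -3.0, "y": -2.2, "z": -0.55, "ax": 0, "ay": 0, "az": -4.4, "gripper": -1},
    {"x": -2.8, "y": -2.4, "z": -0.55, "ax": 0, "ay": 0, "az": -4.4, "gripper": -1},
    {"x": -2.6, "y": -2.6, "z": -0.55, "ax": 0, "ay": 0, "az": -4.4, "gripper": -1}
  ]
}}

```text
clock: 2.37
position: [597.8, -23.8, 304.7]
ee_rot: [0.775, -0.632, 0.0, -0.0]
contact_force: [0.3, -1.0, -0.5]
gripper_width: 85.6
grasp_force: 0.0
```

Run:
```python
from h import *
im,d=shot('top','t2.png');P=cloud('top',d);x,y,z=P[...,0],P[...,1],P[...,2]
print(arm.read_state()['position'].round(1))
plan([596,-24,250],down(191.7),4)
```

```text
[602.2 -19.5 304.2]
1 xyz [0.08 0.18 1.36] a [-0.06  0.    0.08]
2 xyz [0.08 0.18 1.36] a [-0.06  0.    0.08]
3 xyz [0.08 0.18 1.36] a [-0.06  0.    0.08]
4 xyz [0.08 0.18 1.36] a [-0.06  0.    0.08]
```

Emit:
{"method": "send_rows", "body": {
  "targets": [
    {"x": 0, "y": 0, "z": 1.4, "ax": 0, "ay": 0, "az": 0, "gripper": -1},
    {"x": 0, "y": 0, "z": 1.4, "ax": 0, "ay": 0, "az": 0, "gripper": -1},
    {"x": 0, "y": 0, "z": 1.4, "ax": 0, "ay": 0, "az": 0, "gripper": -0.5},
    {"x": 0, "y": 0, "z": 1.2, "ax": 0, "ay": 0, "az": 0, "gripper": -0.3},
    {"x": 0, "y": 0, "z": 0, "ax": 0, "ay": 0, "az": 0, "gripper": 0}
  ]
}}

```text
clock: 2.83
position: [595.4, -25.3, 247.1]
ee_rot: [0.774, -0.634, -0.002, 0.002]
contact_force: [-0.7, -0.5, -0.1]
gripper_width: 51.3
grasp_force: 0.0
```

Run:
```python
from h import *
im,d=shot('side');cv2.imwrite('pics/s2.png',cv2.resize(im[60:260,200:400,::-1],(600,600),interpolation=cv2.INTER_CUBIC))
s=arm.read_state();print(s['position'].round(1),s['gripper_width'])
plan([596,-24,250],down(191.7),1)
```

```text
[596.3 -25.5 248.9] 44.25944089809995
1 xyz [-0.16 -0.   -0.11] a [ 0.17  0.   -0.31]
```

View pics/s2.png

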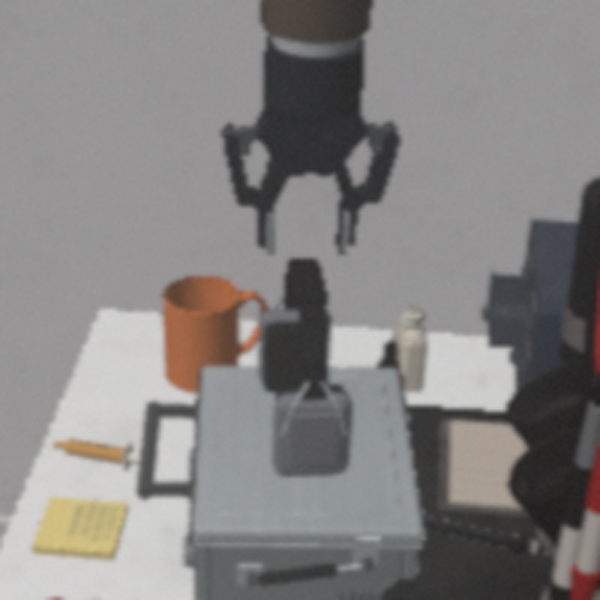

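The tips show at row 250, above the pad top at row 258, and look about 70 mm apart. That doesn't match the state (TCP z 249, opening 44), so the picture may be late. I'll measure again in a new picture.

Run:
```python
from h import *
im,d=shot('side');cv2.imwrite('pics/s3.png',cv2.resize(im[60:260,200:400,::-1],(600,600),interpolation=cv2.INTER_CUBIC))
P=cloud('side',d);np.save('s3.npy',P)
s=arm.read_state();print(s['position'].round(1),s['gripper_width'],s['clock'])
for r in range(130,160,3): print(r,[tuple(P[r,c].round().astype(int)) for c in (286,290,301,313,316)])
```

```text
[597.1 -25.6 250.2] 42.72489427419977 2.9333
130 [(np.int64(467), np.int64(782), np.int64(-76)), (np.int64(568), np.int64(-44), np.int64(329)), (np.int64(531), np.int64(779), np.int64(-70)), (np.int64(620), np.int64(-29), np.int64(326)), (np.int64(628), np.int64(-33), np.int64(328))]
133 [(np.int64(467), np.int64(781), np.int64(-89)), (np.int64(567), np.int64(-38), np.int64(319)), (np.int64(532), np.int64(777), np.int64(-83)), (np.int64(621), np.int64(-31), np.int64(319)), (np.int64(628), np.int64(-28), np.int64(318))]
136 [(np.int64(467), np.int64(781), np.int64(-104)), (np.int64(567), np.int64(-38), np.int64(311)), (np.int64(532), np.int64(784), np.int64(-101)), (np.int64(621), np.int64(-32), np.int64(312)), (np.int64(628), np.int64(-26), np.int64(309))]
139 [(np.int64(468), np.int64(775), np.int64(-115)), (np.int64(568), np.int64(-39), np.int64(304)), (np.int64(533), np.int64(779), np.int64(-113)), (np.int64(622), np.int64(-32), np.int64(304)), (np.int64(628), np.int64(-23), np.int64(300))]
142 [(np.int64(467), np.int64(787), np.int64(-136)), (np.int64(567), np.int64(-36), np.int6
[... 671 characters left out ...]
87), np.int64(-180)), (np.int64(486), np.int64(783), np.int64(-177)), (np.int64(594), np.int64(-28), np.int64(268)), (np.int64(587), np.int64(783), np.int64(-170)), (np.int64(600), np.int64(784), np.int64(-169))]
154 [(np.int64(469), np.int64(778), np.int64(-191)), (np.int64(486), np.int64(779), np.int64(-190)), (np.int64(595), np.int64(-40), np.int64(266)), (np.int64(588), np.int64(783), np.int64(-184)), (np.int64(601), np.int64(776), np.int64(-179))]
157 [(np.int64(468), np.int64(787), np.int64(-211)), (np.int64(487), np.int64(771), np.int64(-201)), (np.int64(596), np.int64(-55), np.int64(266)), (np.int64(589), np.int64(781), np.int64(-198)), (np.int64(602), np.int64(773), np.int64(-193))]
```

View pics/s3.png

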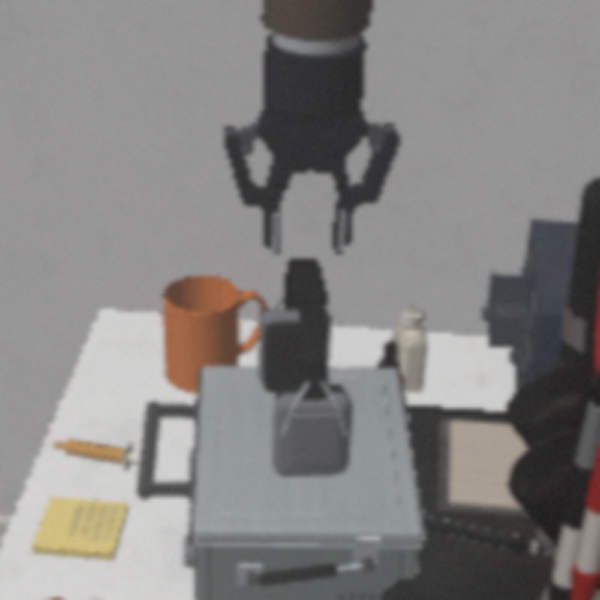

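Run:
```python
from h import *
P=np.load('s3.npy');x,y,z=P[...,0],P[...,1],P[...,2]
q=P[(y>-80)&(y<40)&(z>272)&(z<420)&(x>520)&(x<680)]
for a in range(272,420,8):
    k=q[(q[:,2]>=a)&(q[:,2]<a+8)]
    if len(k): print(a,len(k),'x',k[:,0].min().round(),k[:,0].max().round(),'y',np.median(k[:,1]).round(), k[:,2].min().round(1))
s=arm.read_state(); print(s['joints'].round(3))
```

```text
280 1 x 616.0 616.0 y -15.0 287.1
288 19 x 565.0 625.0 y -31.0 289.0
296 41 x 563.0 631.0 y -31.0 296.1
304 37 x 563.0 631.0 y -33.0 304.1
312 38 x 562.0 630.0 y -34.0 312.1
320 37 x 562.0 632.0 y -31.0 320.5
328 58 x 549.0 648.0 y -34.0 328.0
336 109 x 544.0 652.0 y -31.0 336.2
344 84 x 542.0 654.0 y -33.0 344.0
352 100 x 540.0 656.0 y -37.0 352.0
360 118 x 537.0 657.0 y -37.0 360.1
368 130 x 535.0 661.0 y -37.0 368.1
376 165 x 533.0 663.0 y -38.0 376.2
384 225 x 530.0 663.0 y -37.0 384.0
392 152 x 542.0 648.0 y -36.0 392.0
400 90 x 558.0 635.0 y -36.0 400.1
408 34 x 561.0 632.0 y -53.0 408.1
416 55 x 561.0 634.0 y -58.0 416.0
[ 0.228  0.306  0.031  0.    -1.297 -0.029]
```

The depth image puts the fingertips near z 289, while the state gives TCP z 250, so the real tool is about 35 mm higher than reported. Another 36 mm down is safe in either case, because the palm stays above the pad. I'll go down and look again.

Emit:
{"method": "send_rows", "body": {
  "targets": [
    {"x": 0, "y": 0, "z": 1.2, "ax": 0, "ay": 0, "az": 0, "gripper": -0.1},
    {"x": 0, "y": 0, "z": 1.2, "ax": 0, "ay": 0, "az": 0, "gripper": -0.1},
    {"x": 0, "y": 0, "z": 1.2, "ax": 0, "ay": 0, "az": 0, "gripper": -0.1},
    {"x": 0, "y": 0, "z": 0, "ax": 0, "ay": 0, "az": 0, "gripper": -0.1},
    {"x": 0, "y": 0, "z": 0, "ax": 0, "ay": 0, "az": 0, "gripper": -0.1}
  ]
}}

```text
clock: 3.35
position: [597.4, -25.6, 214.9]
ee_rot: [0.774, -0.633, 0.0, -0.0]
contact_force: [0.2, 0.3, 0.7]
gripper_width: 46.9
grasp_force: 0.0
```

```bash
cat >> h.py <<'E'
def tips(P,x0,y0,zlo,zhi,r=45):
    x,y,z=P[...,0],P[...,1],P[...,2]
    q=P[(abs(x-x0)<r)&(abs(y-y0)<r)&(z>zlo)&(z<zhi)]
    for a in range(zlo,zhi,6):
        k=q[(q[:,2]>=a)&(q[:,2]<a+6)]
        if len(k): print(a,len(k),'x',np.sort(k[:,0])[::max(1,len(k)//6)].round().astype(int),'y',np.median(k[:,1]).round())
E
python3 - <<'E'
from h import *
im,d=shot('side');P=cloud('side',d)
cv2.imwrite('pics/s4.png',cv2.resize(im[60:260,200:400,::-1],(600,600),interpolation=cv2.INTER_CUBIC))
s=arm.read_state();print(s['position'].round(1),s['gripper_width'],s['contact_force'].round(1))
tips(P,597,-25,225,325)
E
```

```text
[597.9 -25.6 215.6] 47.09227968976178 [-0.   0.1  0. ]
243 1 x [617] y -67.0
249 32 x [581 598 600 605 609 612 615] y -65.0
255 60 x [568 585 595 601 607 614] y -55.0
261 164 x [560 586 592 598 603 609 633] y -32.0
267 39 x [560 568 573 593 600 623 630] y -30.0
273 27 x [560 563 571 576 623 627 630] y -32.0
279 32 x [560 566 571 575 623 627 632] y -33.0
285 27 x [560 568 573 619 625 629 632] y -30.0
291 28 x [558 563 570 575 622 627 633] y -31.0
297 38 x [554 558 566 570 624 631 640] y -39.0
303 61 x [554 560 566 575 631 635 640] y -30.0
309 45 x [553 563 570 577 624 631 641] y -35.0
315 23 x [563 567 573 577 582 621 626 641] y -37.0
321 33 x [565 568 570 575 582 621 626] y -37.0
```

View pics/s4.png

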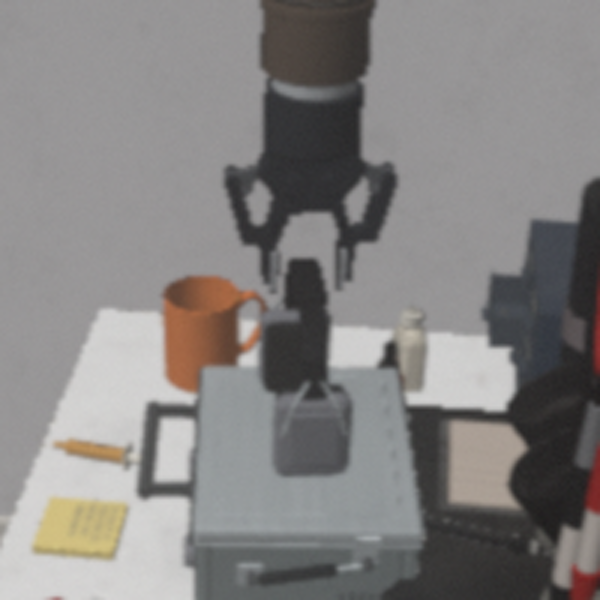

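Now the tips straddle the pad: rows ~290 against the pad top at 258, so z ≈ 257 on both sides. Closing now.

Emit:
{"method": "send_rows", "body": {
  "targets": [
    {"x": 0, "y": 0, "z": 0, "ax": 0, "ay": 0, "az": 0, "gripper": 1},
    {"x": 0, "y": 0, "z": 0, "ax": 0, "ay": 0, "az": 0, "gripper": 1},
    {"x": 0, "y": 0, "z": 0, "ax": 0, "ay": 0, "az": 0, "gripper": 1},
    {"x": 0, "y": 0, "z": 0, "ax": 0, "ay": 0, "az": 0, "gripper": 1},
    {"x": 0, "y": 0, "z": 0, "ax": 0, "ay": 0, "az": 0, "gripper": 1}
  ]
}}

```text
clock: 3.82
position: [598.3, -25.4, 215.9]
ee_rot: [0.774, -0.633, 0.002, -0.001]
contact_force: [0.3, 1.5, 5.0]
gripper_width: 26.2
grasp_force: 63.5
```

Emit:
{"method": "send_rows", "body": {
  "targets": [
    {"x": 0, "y": 0, "z": -0.5, "ax": 0, "ay": 0, "az": 0, "gripper": 1},
    {"x": 0, "y": 0, "z": -1, "ax": 0, "ay": 0, "az": 0, "gripper": 1},
    {"x": 0, "y": 0, "z": -2, "ax": 0, "ay": 0, "az": 0, "gripper": 1},
    {"x": 0, "y": 0, "z": -2, "ax": 0, "ay": 0, "az": 0, "gripper": 1},
    {"x": 0, "y": 0, "z": -1.5, "ax": 0, "ay": 0, "az": 0, "gripper": 1}
  ]
}}

```text
clock: 4.23
position: [596.8, -25.5, 285.3]
ee_rot: [0.774, -0.633, -0.0, 0.0]
contact_force: [0.6, -0.3, -1.8]
gripper_width: 26.2
grasp_force: 62.6
```

Run:
```python
from h import *
im,d=shot('side');P=cloud('side',d)
s=arm.read_state();print(s['position'].round(1),s['gripper_width'],s['contact_force'].round(1))
tips(P,597,-25,300,400,60)
x,y,z=P[...,0],P[...,1],P[...,2];q=P[(abs(x-597)<90)&(abs(y+30)<130)&(z>125)&(z<420)];print(q[:,2].min())
plan([517,-412,s['position'][2]+10],down(178),12)
```

```text
[598.3 -25.7 288.7] 25.926197926768594 [ 0.9 -0.3  1.5]
300 9 x [598 605 607 612 614 614 616 618 618] y -84.0
306 25 x [597 602 607 611 613 616 618] y -82.0
312 34 x [596 599 604 606 608 613 615] y -77.0
318 49 x [587 598 601 605 609 612 615] y -69.0
324 53 x [573 590 595 600 604 608 613] y -57.0
330 160 x [571 587 592 597 602 608 620] y -34.0
336 44 x [571 576 583 596 607 613 622] y -36.0
342 29 x [571 574 578 581 610 615 617 622] y -34.0
348 33 x [571 576 581 585 612 617 621] y -35.0
354 35 x [571 576 582 608 612 615 619] y -33.0
360 30 x [566 574 580 611 616 623] y -33.0
366 57 x [555 569 576 611 621 627 639] y -35.0
372 92 x [553 563 570 582 623 629 643] y -33.0
378 74 x [551 560 578 613 628 635 645] y -32.0
384 68 x [546 555 576 608 622 638 649] y -38.0
390 81 x [544 555 578 592 618 639 651] y -37.0
396 58 x [544 553 584 597 613 638 651] y -38.0
187.22291001218105
1 xyz [ 3.02  1.3  -0.09] a [-0.03 -0.    1.12]
2 xyz [ 3.05  1.24 -0.09] a [-0.03 -0.    1.12]
3 xyz [ 3.07  1.18 -0.09] a [-0.03 -0.    1.12]
4 xyz [ 3.09  1.12 -0.08] a [-0.03 -0.    1.12]
5 xyz [ 3.11  1.06 -0.08] a [-0.03 -0.    1.12]
6 xyz [ 3.13  1.   -0.08] a [-0.03 -0.    1.12]
7 xyz [ 3.15  0.94 -0.08] a [-0.03 -0.    1.12]
8 xyz [ 3.17  0.88 -0.08] a [-0.03 -0.    1.12]
9 xyz [ 3.19  0.82 -0.08] a [-0.03 -0.    1.12]
10 xyz [ 3.2   0.75 -0.08] a [-0.03 -0.    1.12]
11 xyz [ 3.22  0.69 -0.08] a [-0.03 -0.    1.12]
12 xyz [ 3.23  0.63 -0.08] a [-0.03 -0.    1.12]
```

Emit:
{"method": "send_rows", "body": {
  "targets": [
    {"x": 1.5, "y": 0.65, "z": -0.7, "ax": 0, "ay": 0, "az": 0.6, "gripper": 1},
    {"x": 3.0, "y": 1.3, "z": -0.7, "ax": 0, "ay": 0, "az": 1.1, "gripper": 1},
    {"x": 3.05, "y": 1.2, "z": -0.6, "ax": 0, "ay": 0, "az": 1.1, "gripper": 1},
    {"x": 3.1, "y": 1.15, "z": -0.5, "ax": 0, "ay": 0, "az": 1.1, "gripper": 1},
    {"x": 3.1, "y": 1.1, "z": 0, "ax": 0, "ay": 0, "az": 1.1, "gripper": 1}
  ]
}}

```text
clock: 4.7
position: [565.6, -171.1, 309.4]
ee_rot: [0.745, -0.667, -0.0, -0.0]
contact_force: [1.3, -0.5, -2.3]
gripper_width: 26.4
grasp_force: 62.6
```

Emit:
{"method": "send_rows", "body": {
  "targets": [
    {"x": 3.1, "y": 1.05, "z": 0, "ax": 0, "ay": 0, "az": 1.1, "gripper": 1},
    {"x": 3.15, "y": 1.0, "z": 0, "ax": 0, "ay": 0, "az": 1.1, "gripper": 1},
    {"x": 3.15, "y": 0.9, "z": 0, "ax": 0, "ay": 0, "az": 1.1, "gripper": 1},
    {"x": 3.2, "y": 0.85, "z": 0, "ax": 0, "ay": 0, "az": 1.1, "gripper": 1},
    {"x": 3.2, "y": 0.8, "z": 0, "ax": 0, "ay": 0, "az": 1.1, "gripper": 1}
  ]
}}

```text
clock: 5.12
position: [530.7, -332.0, 307.8]
ee_rot: [0.712, -0.702, -0.001, 0.0]
contact_force: [0.3, 0.9, -1.6]
gripper_width: 26.2
grasp_force: 62.5
```

Run:
```python
from h import *
s=arm.read_state();print(s['position'].round(1),s['gripper_width'],s['contact_force'].round(1))
plan([517,-412,314],down(178),4)
```

```text
[ 530.7 -332.   307.8] 26.164456040621438 [ 0.3  0.9 -1.6]
1 xyz [ 1.99  0.37 -0.16] a [0.03 0.02 0.71]
2 xyz [ 2.    0.35 -0.16] a [0.03 0.02 0.71]
3 xyz [ 2.    0.32 -0.16] a [0.03 0.02 0.71]
4 xyz [ 2.01  0.3  -0.15] a [0.03 0.02 0.71]
```

Emit:
{"method": "send_rows", "body": {
  "targets": [
    {"x": 2.4, "y": 0.4, "z": 0, "ax": 0, "ay": 0, "az": 0.7, "gripper": 1},
    {"x": 2.2, "y": 0.35, "z": 0, "ax": 0, "ay": 0, "az": 0.7, "gripper": 1},
    {"x": 2.0, "y": 0.3, "z": 0, "ax": 0, "ay": 0, "az": 0.7, "gripper": 1},
    {"x": 1.4, "y": 0.3, "z": 0, "ax": 0, "ay": 0, "az": 0.7, "gripper": 1},
    {"x": 0, "y": 0, "z": 0, "ax": 0, "ay": 0, "az": 0, "gripper": 1}
  ]
}}

```text
clock: 5.53
position: [517.0, -413.0, 307.3]
ee_rot: [-0.694, 0.72, 0.002, -0.001]
contact_force: [0.3, -0.2, -2.4]
gripper_width: 26.5
grasp_force: 62.5
```

Emit:
{"method": "send_rows", "body": {
  "targets": [
    {"x": 0, "y": 0, "z": 0, "ax": 0, "ay": 0, "az": 0, "gripper": 1},
    {"x": 0, "y": 0, "z": 0, "ax": 0, "ay": 0, "az": 0, "gripper": 1},
    {"x": 0, "y": 0, "z": 0, "ax": 0, "ay": 0, "az": 0, "gripper": 1}
  ]
}}

```text
clock: 5.78
position: [518.6, -410.0, 309.1]
ee_rot: [-0.696, 0.718, 0.0, 0.0]
contact_force: [0.7, 0.5, -2.1]
gripper_width: 26.5
grasp_force: 62.5
```

```bash
python3 - <<'E'
from h import *
s=arm.read_state();print(s['position'].round(1),Ro.from_quat(s['ee_rot']).as_matrix()[:2,1].round(3),s['contact_force'].round(1))
for n in('top','side'):
    im,d=shot(n);P=cloud(n,d);cv2.imwrite('pics/%s5.png'%n,im[:,:,::-1]);np.save(n+'5.npy',P)
    x,y,z=P[...,0],P[...,1],P[...,2]
    q=P[(abs(x-517)<110)&(abs(y+412)<120)&(z>195)&(z<348)].astype(np.float32)
    print(n,q[:,2].min(),cv2.minAreaRect(q[:,:2].copy()))
    for a in range(198,375,12):
        k=q[(q[:,2]>=a)&(q[:,2]<a+12)]
        if len(k): print(a,len(k),k[:,:2].min(0).round(),k[:,:2].max(0).round())
E
python3 -c "
import cv2,numpy as np
a=cv2.imread('pics/top5.png')[120:320,290:490];b=cv2.imread('pics/side5.png')[140:400,150:340]
cv2.imwrite('pics/c5.png',np.hstack([cv2.resize(a,(400,400)),cv2.resize(b,(380,520))[:400]]))"
```

```text
[ 518.6 -410.   309.1] [-0.999  0.032] [ 0.7  0.5 -2.1]
top 218.72067 ((515.6054077148438, -407.5877990722656), (163.75820922851562, 60.9062385559082), 88.17088317871094)
210 1 [ 489. -345.] [ 489. -345.]
222 47 [ 483. -483.] [ 548. -327.]
234 56 [ 483. -482.] [ 541. -326.]
246 40 [ 484. -483.] [ 540. -326.]
258 45 [ 483. -476.] [ 546. -326.]
270 105 [ 484. -489.] [ 547. -326.]
282 233 [ 486. -487.] [ 548. -326.]
294 38 [ 503. -483.] [ 533. -329.]
306 26 [ 505. -477.] [ 529. -337.]
318 50 [ 505. -475.] [ 529. -339.]
330 55 [ 506. -468.] [ 530. -344.]
342 57 [ 505. -460.] [ 530. -352.]
side 211.14964 ((517.8278198242188, -411.47186279296875), (164.72836303710938, 63.49365997314453), 88.51351928710938)
210 152 [ 484. -490.] [ 550. -345.]
222 293 [ 485. -493.] [ 551. -343.]
234 320 [ 487. -493.] [ 551. -345.]
246 320 [ 485. -494.] [ 551. -345.]
258 342 [ 484. -493.] [ 551. -344.]
270 521 [ 486. -493.] [ 551. -339.]
282 451 [ 486. -493.] [ 549. -330.]
294 110 [ 503. -489.] [ 531. -335.]
306 83 [ 506. -481.] [ 527. -476.]
318 122 [ 505. -479.] [ 527. -468.]
330 126 [ 506. -474.] [ 527. -455.]
342 119 [ 498. -463.] [ 537. -412.]
```

View pics/c5.png

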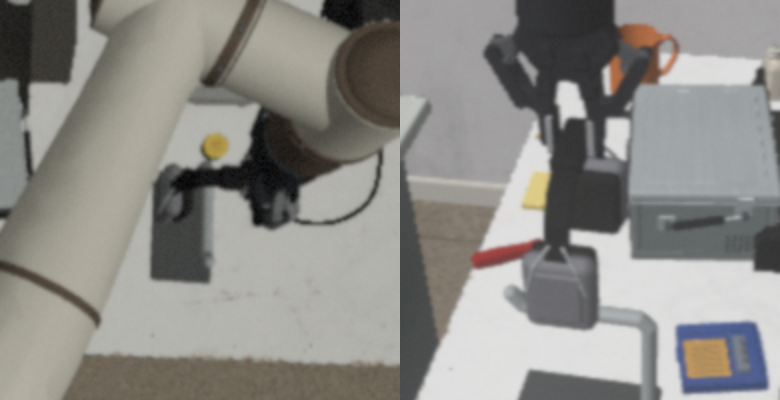

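The muffs hang straight above the bar: centre (517,-410), yaw about -1.7°, cup bottoms at z 211. That matches the bar, so I'll lower them.

Emit:
{"method": "send_rows", "body": {
  "targets": [
    {"x": 0, "y": 0, "z": 2.5, "ax": 0, "ay": 0, "az": 0, "gripper": 1},
    {"x": 0, "y": 0, "z": 3.5, "ax": 0, "ay": 0, "az": 0, "gripper": 1},
    {"x": 0, "y": 0, "z": 3.5, "ax": 0, "ay": 0, "az": 0, "gripper": 1},
    {"x": 0, "y": 0, "z": 3.5, "ax": 0, "ay": 0, "az": 0, "gripper": 1},
    {"x": 0, "y": 0, "z": 2.0, "ax": 0, "ay": 0, "az": 0, "gripper": 1}
  ]
}}

```text
clock: 6.3
position: [516.7, -408.7, 154.8]
ee_rot: [-0.695, 0.719, 0.003, -0.0]
contact_force: [0.3, 1.1, -3.1]
gripper_width: 26.3
grasp_force: 62.5
```

Emit:
{"method": "send_rows", "body": {
  "targets": [
    {"x": 0, "y": 0, "z": 0.6, "ax": 0, "ay": 0, "az": 0, "gripper": 1},
    {"x": 0, "y": 0, "z": 0.4, "ax": 0, "ay": 0, "az": 0, "gripper": 1},
    {"x": 0, "y": 0, "z": 0.4, "ax": 0, "ay": 0, "az": 0, "gripper": 1},
    {"x": 0, "y": 0, "z": 0, "ax": 0, "ay": 0, "az": 0, "gripper": 1},
    {"x": 0, "y": 0, "z": 0, "ax": 0, "ay": 0, "az": 0, "gripper": 1}
  ]
}}

```text
clock: 6.72
position: [519.3, -411.4, 146.9]
ee_rot: [-0.695, 0.719, -0.002, 0.0]
contact_force: [-0.1, -0.7, -3.3]
gripper_width: 25.9
grasp_force: 62.5
```

Run:
```python
from h import *
s=arm.read_state();print(s['position'].round(1),s['contact_force'].round(1))
im,d=shot('side');P=cloud('side',d);cv2.imwrite('pics/s6.png',cv2.resize(im[180:400,150:340,::-1],(518,600)))
tips(P,517,-412,140,230,60)
```

```text
[ 519.3 -411.4  146.9] [-0.1 -0.7 -3.3]
140 3 x [574 576 576] y -419.0
146 10 x [477 493 528 540 553 559 569 573 575 577] y -419.0
152 85 x [458 472 487 527 544 561 577] y -420.0
158 218 x [457 475 494 534 550 564 576] y -418.0
164 137 x [457 468 488 513 528 547 571] y -416.0
170 47 x [457 508 511 515 518 522 526] y -467.0
176 78 x [506 511 514 517 521 524] y -462.0
182 104 x [500 510 514 518 522 526 537] y -450.0
188 91 x [493 506 513 521 527 531 541] y -440.0
194 321 x [491 508 513 517 521 526 545] y -418.0
200 49 x [491 499 505 532 536 541 545] y -419.0
206 41 x [492 496 503 505 535 540 544] y -418.0
212 47 x [493 499 504 506 535 538 544] y -420.0
218 40 x [495 502 504 505 506 535 544] y -419.0
224 52 x [479 490 499 503 534 541 548] y -422.0
```

Emit:
{"method": "send_rows", "body": {
  "targets": [
    {"x": 0, "y": 0, "z": 0.6, "ax": 0, "ay": 0, "az": 0, "gripper": 1},
    {"x": 0, "y": 0, "z": 0.5, "ax": 0, "ay": 0, "az": 0, "gripper": 1},
    {"x": 0, "y": 0, "z": 0.3, "ax": 0, "ay": 0, "az": 0, "gripper": 1},
    {"x": 0, "y": 0, "z": 0, "ax": 0, "ay": 0, "az": 0, "gripper": 1},
    {"x": 0, "y": 0, "z": 0, "ax": 0, "ay": 0, "az": 0, "gripper": 1}
  ]
}}

```text
clock: 7.18
position: [518.2, -410.9, 131.8]
ee_rot: [-0.695, 0.719, -0.0, -0.0]
contact_force: [-0.5, 2.9, 2.6]
gripper_width: 26.3
grasp_force: 63.0
```

Emit:
{"method": "send_rows", "body": {
  "targets": [
    {"x": 0, "y": 0, "z": 0.1, "ax": 0, "ay": 0, "az": 0, "gripper": 1},
    {"x": 0, "y": 0, "z": 0.1, "ax": 0, "ay": 0, "az": 0, "gripper": 1},
    {"x": 0, "y": 0, "z": 0, "ax": 0, "ay": 0, "az": 0, "gripper": 1},
    {"x": 0, "y": 0, "z": 0, "ax": 0, "ay": 0, "az": 0, "gripper": 1}
  ]
}}

```text
clock: 7.52
position: [518.3, -410.9, 131.7]
ee_rot: [-0.696, 0.719, -0.001, -0.0]
contact_force: [-2.7, 4.1, 9.2]
gripper_width: 26.2
grasp_force: 64.0
```

Contact shows as about +10 N upward. Opening part-way, then raising.

Emit:
{"method": "send_rows", "body": {
  "targets": [
    {"x": 0, "y": 0, "z": -0.1, "ax": 0, "ay": 0, "az": 0, "gripper": 0.2},
    {"x": 0, "y": 0, "z": 0, "ax": 0, "ay": 0, "az": 0, "gripper": 0.0},
    {"x": 0, "y": 0, "z": 0, "ax": 0, "ay": 0, "az": 0, "gripper": -0.1},
    {"x": 0, "y": 0, "z": 0, "ax": 0, "ay": 0, "az": 0, "gripper": -0.1},
    {"x": 0, "y": 0, "z": 0, "ax": 0, "ay": 0, "az": 0, "gripper": -0.1}
  ]
}}

```text
clock: 7.93
position: [518.3, -411.0, 129.6]
ee_rot: [-0.695, 0.719, 0.0, -0.0]
contact_force: [0.8, 0.4, 0.1]
gripper_width: 47.1
grasp_force: 0.0
```

Emit:
{"method": "send_rows", "body": {
  "targets": [
    {"x": 0, "y": 0, "z": -0.5, "ax": 0, "ay": 0, "az": 0, "gripper": -0.1},
    {"x": 0, "y": 0, "z": -1.0, "ax": 0, "ay": 0, "az": 0, "gripper": -0.1},
    {"x": 0, "y": 0, "z": -2.0, "ax": 0, "ay": 0, "az": 0, "gripper": -0.1},
    {"x": 0, "y": 0, "z": -3.0, "ax": 0, "ay": 0, "az": 0, "gripper": -0.1},
    {"x": 0, "y": 0, "z": -3.0, "ax": 0, "ay": 0, "az": 0, "gripper": 0.1}
  ]
}}

```text
clock: 8.35
position: [518.0, -410.9, 226.5]
ee_rot: [-0.695, 0.719, 0.0, -0.0]
contact_force: [0.1, -1.0, 0.7]
gripper_width: 38.9
grasp_force: 0.0
```

Run:
```python
from h import *
s=arm.read_state();print(s['position'].round(1),s['contact_force'].round(1))
im,d=shot('side');P=cloud('side',d);cv2.imwrite('pics/s7.png',cv2.resize(im[160:400,150:360,::-1],(525,600)))
tips(P,517,-412,140,300,60)
x,y,z=P[...,0],P[...,1],P[...,2];q=P[(abs(x-517)<70)&(abs(y+412)<100)&(z>15)&(z<150)];print(q[:,2].min(),q.min(0),q.max(0))
# handle approach: fingers at z with tips above handle
plan([469,-65,s['position'][2]],down(186.8),10)
```

```text
[ 518.  -410.9  226.5] [ 0.1 -1.   0.7]
140 2 x [528 576] y -385.0
146 13 x [476 505 508 518 525 573 577] y -470.0
152 128 x [458 482 510 520 534 557 577] y -422.0
158 263 x [458 477 497 521 539 558 575] y -419.0
164 212 x [458 481 509 517 524 542 576] y -418.0
170 95 x [457 509 514 518 524 529 532] y -444.0
176 273 x [503 508 514 519 524 528 531] y -412.0
182 99 x [505 511 514 517 521 524 527] y -424.0
260 2 x [493 497] y -417.0
266 30 x [487 496 497 498 538 542] y -418.0
272 49 x [485 492 497 498 539 545 550] y -419.0
278 53 x [484 492 498 537 542 545 550] y -419.0
284 55 x [484 491 496 498 542 547 550] y -418.0
290 53 x [485 489 495 498 539 544 549] y -418.0
296 32 x [485 492 497 498 541 544 548] y -419.0
15.025275231730689 [ 476.30281123 -496.06172537   15.02527523] [ 586.75968041 -330.51753941  149.82435007]
1 xyz [-3.47  0.63  0.05] a [-0.06 -0.06 -0.86]
2 xyz [-3.48  0.58  0.05] a [-0.06 -0.06 -0.86]
3 xyz [-3.49  0.53  0.06] a [-0.06 -0.06 -0.86]
4 xyz [-3.49  0.47  0.06] a [-0.06 -0.06 -0.86]
5 xyz [-3.5   0.42  0.07] a [-0.06 -0.06 -0.86]
6 xyz [-3.51  0.37  0.07] a [-0.06 -0.06 -0.86]
7 xyz [-3.51  0.31  0.07] a [-0.06 -0.06 -0.86]
8 xyz [-3.52  0.26  0.08] a [-0.06 -0.06 -0.86]
9 xyz [-3.52  0.21  0.08] a [-0.06 -0.06 -0.86]
10 xyz [-3.52  0.16  0.08] a [-0.06 -0.06 -0.86]
```

View pics/s7.png

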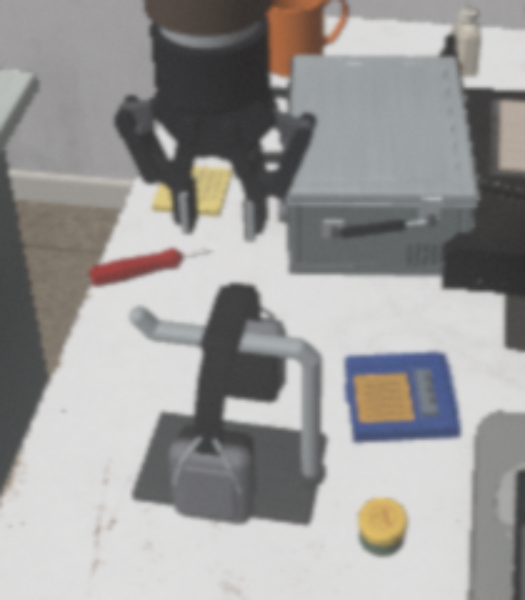

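The muffs hang on the bar by their headband: pad at (235,290), pad top z ~184, fingers clear above. Going to the handle.

Emit:
{"method": "send_rows", "body": {
  "targets": [
    {"x": -2.5, "y": 0.5, "z": 0, "ax": 0, "ay": 0, "az": -0.8, "gripper": 0.25},
    {"x": -3.5, "y": 0.6, "z": 0, "ax": 0, "ay": 0, "az": -0.8, "gripper": 0.25},
    {"x": -3.5, "y": 0.5, "z": 0, "ax": 0, "ay": 0, "az": -0.9, "gripper": 0.25},
    {"x": -3.5, "y": 0.45, "z": 0, "ax": 0, "ay": 0, "az": -0.9, "gripper": 0.25},
    {"x": -3.5, "y": 0.4, "z": 0, "ax": 0, "ay": 0, "az": -0.9, "gripper": 0.25}
  ]
}}

```text
clock: 8.82
position: [494.1, -244.6, 226.1]
ee_rot: [0.722, -0.692, 0.001, -0.0]
contact_force: [1.0, 0.4, 0.9]
gripper_width: 32.3
grasp_force: 0.0
```

Emit:
{"method": "send_rows", "body": {
  "targets": [
    {"x": -3.5, "y": 0.35, "z": 0, "ax": 0, "ay": 0, "az": -0.9, "gripper": 0.25},
    {"x": -3.5, "y": 0.3, "z": 0, "ax": 0, "ay": 0, "az": -0.9, "gripper": 0.25},
    {"x": -3.5, "y": 0.25, "z": 0, "ax": 0, "ay": 0, "az": -0.9, "gripper": 0.25},
    {"x": -3.5, "y": 0.2, "z": 0, "ax": 0, "ay": 0, "az": -0.9, "gripper": 0.25},
    {"x": -3.0, "y": 0.2, "z": 0, "ax": 0, "ay": 0, "az": -0.9, "gripper": 0.25}
  ]
}}

```text
clock: 9.23
position: [468.9, -75.4, 226.3]
ee_rot: [0.749, -0.663, 0.001, -0.001]
contact_force: [0.5, -0.1, -0.5]
gripper_width: 31.8
grasp_force: 0.0
```

Emit:
{"method": "send_rows", "body": {
  "targets": [
    {"x": -1.3, "y": 0.1, "z": 1, "ax": 0, "ay": 0, "az": 0, "gripper": 0.25},
    {"x": 0, "y": 0, "z": 2, "ax": 0, "ay": 0, "az": 0, "gripper": 0.25},
    {"x": 0, "y": 0, "z": 2, "ax": 0, "ay": 0, "az": 0, "gripper": 0.25},
    {"x": 0, "y": 0, "z": 1.5, "ax": 0, "ay": 0, "az": 0, "gripper": 0.25},
    {"x": 0, "y": 0, "z": 0, "ax": 0, "ay": 0, "az": 0, "gripper": 0.25}
  ]
}}

```text
clock: 9.65
position: [464.5, -64.3, 158.1]
ee_rot: [0.748, -0.663, -0.002, 0.002]
contact_force: [-0.1, -0.2, -1.5]
gripper_width: 32.2
grasp_force: 0.0
```

Run:
```python
from h import *
s=arm.read_state();p=s['position'];print(p.round(1),s['gripper_width'])
im,d=shot('side');P=cloud('side',d);np.save('s8.npy',P);cv2.imwrite('pics/s8.png',cv2.resize(im[120:260,210:350,::-1],(600,600),interpolation=cv2.INTER_CUBIC))
tips(P,p[0],p[1],130,240,45)
plan([469,-65,p[2]],down(186.8),1)
c=np.array([600,-49.5]);a=np.radians(6.8);u=np.array([np.cos(a),np.sin(a)]);w=np.array([-u[1],u[0]])
q=P.reshape(-1,3);X=(q[:,:2]-c)@u;Y=(q[:,:2]-c)@w
f=(q[:,2]>155)&(q[:,2]<180)&(abs(X+132)<50)&(abs(Y)<50); print('fingers X',np.sort(X[f])[::12].round(1),'Y',np.percentile(Y[f],[5,50,95]).round(1))
h=(q[:,2]>100)&(q[:,2]<125)&(abs(X+132)<20)&(abs(Y)<70); print('handle X',np.percentile(X[h],[5,50,95]).round(1))
print('muffs',[np.round(v,1) for v in (q[(abs(q[:,0]-517)<40)&(abs(q[:,1]+412)<34)&(q[:,2]>176)&(q[:,2]<200)]).mean(0)])
```

```text
[464.5 -64.3 158.1] 32.22828350149414
196 10 x [445 447 447 448 448 449 449 484 486 490] y -71.0
202 23 x [437 440 445 447 482 485 487 490] y -73.0
208 25 x [437 443 447 482 485 490 494] y -72.0
214 30 x [435 440 445 448 487 489] y -73.0
220 29 x [436 440 444 447 482 487 491 494] y -72.0
226 24 x [436 441 446 449 483 488] y -74.0
232 23 x [437 444 446 446 482 487 490 494] y -72.0
238 10 x [426 437 445 446 485 486 488 492 493 496] y -74.0
1 xyz [ 0.09 -0.3   0.17] a [ 0.11 -0.02  0.11]Traceback (most recent call last):
  File "<stdin>", line 8, in <module>
    return _quantile_unchecked(
        a, q, axis, out, overwrite_input, method, keepdims, weights)
    return _ureduce(a,
                    func=_quantile_ureduce_func,
    ...<5 lines>...
                    overwrite_input=overwrite_input,
                    method=method)
    r = func(a, **kwargs)
    result = _quantile(arr,
                       quantiles=q,
    ...<2 lines>...
                       out=out,
                       weights=wgt)
    slices_having_nans = np.isnan(arr[-1, ...])
                                  ~~~^^^^^^^^^
IndexError: index -1 is out of bounds for axis 0 with size 0
```

View pics/s8.png

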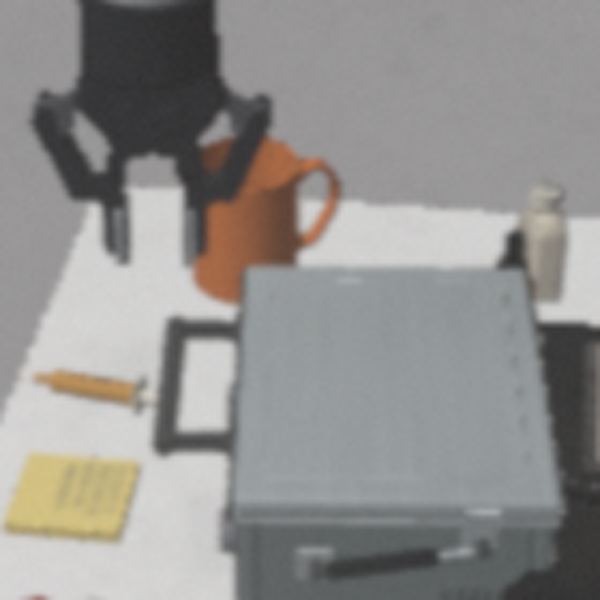

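Tips are at z ~197 with inner faces at x 449 and 482, above and slightly in front of the handle bar (picture (170,390)). I'll check the handle's x at this y.

Run:
```python
from h import *
P=np.load('s8.npy').reshape(-1,3)
c=np.array([600,-49.5]);a=np.radians(6.8);u=np.array([np.cos(a),np.sin(a)]);w=np.array([-u[1],u[0]])
X=(P[:,:2]-c)@u;Y=(P[:,:2]-c)@w;z=P[:,2]
h=(z>98)&(z<122)&(X<-113)&(X>-150)&(abs(Y)<45);print('handle',h.sum(),np.percentile(X[h],[5,50,95]).round(1),z[h].max().round(1))
f=(z>196)&(z<235)&(X<-80)&(X>-180)&(abs(Y)<40);xs=np.sort(X[f]);g=np.argmax(np.diff(xs));print('inner',xs[g].round(1),xs[g+1].round(1),'outer',xs[0].round(1),xs[-1].round(1),'Y',np.percentile(Y[f],[5,50,95]).round(1))
e=(z>108)&(z<125)&(abs(Y)<100)&(X>-110)&(X<-60);print('front edge',X[e].min().round(1))
g=(z>98)&(z<122)&(X<-125)&(X>-140)&(abs(Y)<80);print('handle Y',np.percentile(Y[g],[1,99]).round(1))
```

```text
handle 106 [-138.3 -131.2 -125.6] 115.7
inner -152.6 -120.3 outer -166.6 -107.4 Y [-11.   -6.8   5.9]
front edge -110.0
handle Y [-64.1  63.7]
```

Emit:
{"method": "send_rows", "body": {
  "targets": [
    {"x": 0, "y": -0.45, "z": 1, "ax": 0, "ay": 0, "az": 0, "gripper": 0.25},
    {"x": 0, "y": 0, "z": 2.5, "ax": 0, "ay": 0, "az": 0, "gripper": 0.25},
    {"x": 0, "y": 0, "z": 2.0, "ax": 0, "ay": 0, "az": 0, "gripper": 0.25},
    {"x": 0, "y": 0, "z": 1.0, "ax": 0, "ay": 0, "az": 0, "gripper": 0.25},
    {"x": 0, "y": 0, "z": 0, "ax": 0, "ay": 0, "az": 0, "gripper": 0.25}
  ]
}}

```text
clock: 10.12
position: [470.3, -64.1, 93.6]
ee_rot: [0.748, -0.664, -0.001, 0.001]
contact_force: [-0.4, 0.3, 0.7]
gripper_width: 32.0
grasp_force: 0.0
```

```bash
cat >> h.py <<'E'
def hf(P):
    P=P.reshape(-1,3);c=np.array([600,-49.5]);a=np.radians(6.8);u=np.array([np.cos(a),np.sin(a)]);w=np.array([-u[1],u[0]])
    return (P[:,:2]-c)@u,(P[:,:2]-c)@w,P[:,2]
E
python3 - <<'E'
from h import *
s=arm.read_state();p=s['position'];print(p.round(1),s['gripper_width'],s['contact_force'].round(1))
X,Y,z=hf(cloud('side',shot('side')[1]))
f=(z>128)&(z<170)&(X<-80)&(X>-180)&(abs(Y)<40);xs=np.sort(X[f]);g=np.argmax(np.diff(xs));print('inner',xs[g].round(1),xs[g+1].round(1),'outer',xs[0].round(1),xs[-1].round(1),'zmin',np.percentile(z[f],2))
E
```

```text
[470.3 -64.1  93.6] 32.00347062015716 [-0.4  0.3  0.7]
inner -147.0 -114.5 outer -160.1 -101.6 zmin 134.75060339658228
```

Emit:
{"method": "send_rows", "body": {
  "targets": [
    {"x": 0, "y": 0.1, "z": 1.3, "ax": 0, "ay": 0, "az": 0, "gripper": 0.25},
    {"x": 0, "y": 0, "z": 1.5, "ax": 0, "ay": 0, "az": 0, "gripper": 0.25},
    {"x": 0, "y": 0, "z": 1.2, "ax": 0, "ay": 0, "az": 0, "gripper": 0.25},
    {"x": 0, "y": 0, "z": 0.5, "ax": 0, "ay": 0, "az": 0, "gripper": 0.25},
    {"x": 0, "y": 0, "z": 0, "ax": 0, "ay": 0, "az": 0, "gripper": 0.25}
  ]
}}

```text
clock: 10.58
position: [470.5, -64.0, 50.3]
ee_rot: [0.748, -0.663, 0.0, -0.0]
contact_force: [-0.4, -0.8, 0.5]
gripper_width: 32.0
grasp_force: 0.0
```

Emit:
{"method": "send_rows", "body": {
  "targets": [
    {"x": 0, "y": 0, "z": 0, "ax": 0, "ay": 0, "az": 0, "gripper": 1},
    {"x": 0, "y": 0, "z": 0, "ax": 0, "ay": 0, "az": 0, "gripper": 1},
    {"x": 0, "y": 0, "z": 0, "ax": 0, "ay": 0, "az": 0, "gripper": 1},
    {"x": 0, "y": 0, "z": 0, "ax": 0, "ay": 0, "az": 0, "gripper": 1},
    {"x": 0, "y": 0, "z": 0, "ax": 0, "ay": 0, "az": 0, "gripper": 1}
  ]
}}

```text
clock: 11.0
position: [469.8, -64.1, 51.3]
ee_rot: [0.748, -0.663, 0.0, -0.0]
contact_force: [-3.7, 0.0, 5.9]
gripper_width: 11.7
grasp_force: 58.7
```

The handle is gripped. Next are the arc steps for the hood swing.

Run:
```python
import numpy as np
t=np.r_[0,.03,np.arange(.08,1.0,.06),1.02]; f=t+6/222
dX=222*(np.cos(f[0])-np.cos(f));dz=222*(np.sin(f)-np.sin(f[0]))
for i in range(1,len(t)): print(i,round(t[i],2),'y',round(-(dX[i]-dX[i-1])/10,2),'z',round(-(dz[i]-dz[i-1])/10,2),'cum',dX[i].round(1),dz[i].round(1))
```

```text
1 0.03 y -0.03 z -0.67 cum 0.3 6.7
2 0.08 y -0.09 z -1.11 cum 1.2 17.7
3 0.14 y -0.18 z -1.32 cum 3.0 30.9
4 0.2 y -0.26 z -1.31 cum 5.6 44.0
5 0.26 y -0.34 z -1.29 cum 9.0 56.8
6 0.32 y -0.42 z -1.27 cum 13.2 69.5
7 0.38 y -0.49 z -1.24 cum 18.1 81.9
8 0.44 y -0.56 z -1.21 cum 23.7 94.0
9 0.5 y -0.64 z -1.17 cum 30.0 105.7
10 0.56 y -0.7 z -1.13 cum 37.1 117.0
11 0.62 y -0.77 z -1.09 cum 44.8 127.8
12 0.68 y -0.83 z -1.04 cum 53.1 138.2
13 0.74 y -0.9 z -0.99 cum 62.1 148.1
14 0.8 y -0.95 z -0.93 cum 71.6 157.4
15 0.86 y -1.01 z -0.87 cum 81.7 166.1
16 0.92 y -1.06 z -0.81 cum 92.2 174.2
17 0.98 y -1.1 z -0.75 cum 103.3 181.6
18 1.02 y -0.76 z -0.46 cum 110.9 186.2
```

Emit:
{"method": "send_rows", "body": {
  "targets": [
    {"x": 0, "y": -0.03, "z": -0.67, "ax": 0, "ay": 0, "az": 0, "gripper": 1},
    {"x": 0, "y": -0.1, "z": -1.1, "ax": 0, "ay": 0, "az": 0, "gripper": 1},
    {"x": 0, "y": -0.2, "z": -1.3, "ax": 0, "ay": 0, "az": 0, "gripper": 1},
    {"x": 0, "y": -0.25, "z": -1.3, "ax": 0, "ay": 0, "az": 0, "gripper": 1},
    {"x": 0, "y": -0.35, "z": -1.3, "ax": 0, "ay": 0, "az": 0, "gripper": 1}
  ]
}}

```text
clock: 11.42
position: [477.5, -63.1, 106.4]
ee_rot: [0.748, -0.664, -0.001, 0.001]
contact_force: [1.4, -1.9, -6.9]
gripper_width: 12.1
grasp_force: 58.3
```

Emit:
{"method": "send_rows", "body": {
  "targets": [
    {"x": 0, "y": -0.4, "z": -1.3, "ax": 0, "ay": 0, "az": 0, "gripper": 1},
    {"x": 0, "y": -0.5, "z": -1.25, "ax": 0, "ay": 0, "az": 0, "gripper": 1},
    {"x": 0, "y": -0.55, "z": -1.2, "ax": 0, "ay": 0, "az": 0, "gripper": 1},
    {"x": 0, "y": -0.65, "z": -1.2, "ax": 0, "ay": 0, "az": 0, "gripper": 1},
    {"x": 0, "y": 0, "z": 0, "ax": 0, "ay": 0, "az": 0, "gripper": 1}
  ]
}}

```text
clock: 11.83
position: [497.9, -60.7, 157.7]
ee_rot: [0.748, -0.663, -0.002, 0.002]
contact_force: [-6.8, -1.7, 1.8]
gripper_width: 11.7
grasp_force: 58.6
```

```bash
cat >> h.py <<'E'
def hoodang(n='side',save=None):
    im,d=shot(n,save);X,Y,z=hf(cloud(n,d))
    # hood plate: points between hinge and edge, off the gripper
    k=(X>-100)&(X<75)&(z>125)&(z<330)&(abs(Y)>60)&(abs(Y)<120)
    if k.sum()>20:
        vx,vz,x0,z0=cv2.fitLine(np.c_[X[k],z[k]].astype(np.float32),cv2.DIST_HUBER,0,.01,.01).ravel()
        print('hood pts',k.sum(),'angle rad',round(abs(np.arctan(vz/vx)),3),'resid',np.abs((X[k]-x0)*vz-(z[k]-z0)*vx).mean().round(1))
E
python3 - <<'E'
from h import *
s=arm.read_state();p=s['position'];print(p.round(1),s['gripper_width'],s['contact_force'].round(1),(p[2]-51.3),np.arcsin((p[2]-51.3+6)/222)-.027)
hoodang(save='s9.png')
E
```

```text
[497.9 -60.7 157.7] 11.676657249410917 [-6.8 -1.7  1.8] 106.38241683078165 0.5038042646322963
hood pts 1678 angle rad 0.48 resid 2.2
```

View pics/s9.png

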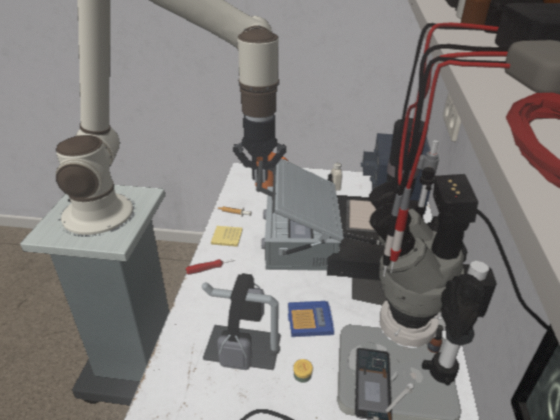

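The hood follows, at about 0.49 rad, with the fingers on the handle at (265,165). The muffs still hang at (245,310). Carrying on past balance.

Emit:
{"method": "send_rows", "body": {
  "targets": [
    {"x": 0, "y": -0.7, "z": -1.1, "ax": 0, "ay": 0, "az": 0, "gripper": 1},
    {"x": 0, "y": -0.75, "z": -1.1, "ax": 0, "ay": 0, "az": 0, "gripper": 1},
    {"x": 0, "y": -0.85, "z": -1.05, "ax": 0, "ay": 0, "az": 0, "gripper": 1},
    {"x": 0, "y": -0.9, "z": -1.0, "ax": 0, "ay": 0, "az": 0, "gripper": 1},
    {"x": 0, "y": -0.95, "z": -0.95, "ax": 0, "ay": 0, "az": 0, "gripper": 1}
  ]
}}

```text
clock: 12.3
position: [535.5, -56.2, 209.0]
ee_rot: [0.748, -0.664, -0.004, 0.005]
contact_force: [-12.0, 0.8, 6.8]
gripper_width: 11.8
grasp_force: 58.4
```

Run:
```python
from h import *
s=arm.read_state();p=s['position'];print(p.round(1),s['gripper_width'],s['contact_force'].round(1),np.arcsin((p[2]-51.3+6)/222)-.027)
hoodang(save='s10.png')
```

```text
[535.5 -56.2 209. ] 11.770713544556948 [-12.    0.8   6.8] 0.8022610079528419
hood pts 1384 angle rad 0.76 resid 3.1
```

Emit:
{"method": "send_rows", "body": {
  "targets": [
    {"x": 0, "y": -0.9, "z": -0.95, "ax": 0, "ay": 0, "az": 0, "gripper": 1},
    {"x": 0, "y": -1.0, "z": -0.85, "ax": 0, "ay": 0, "az": 0, "gripper": 1},
    {"x": 0, "y": -1.1, "z": -0.75, "ax": 0, "ay": 0, "az": 0, "gripper": 1},
    {"x": 0, "y": -0.8, "z": -0.5, "ax": 0, "ay": 0, "az": 0, "gripper": 1},
    {"x": 0, "y": -0.5, "z": -0.3, "ax": 0, "ay": 0, "az": 0, "gripper": 1}
  ]
}}

```text
clock: 12.77
position: [583.4, -50.7, 245.5]
ee_rot: [0.749, -0.663, 0.001, 0.0]
contact_force: [-5.5, 0.5, 9.3]
gripper_width: 11.7
grasp_force: 61.1
```

Run:
```python
from h import *
s=arm.read_state();p=s['position'];print(p.round(1),s['gripper_width'],s['contact_force'].round(1),np.arcsin((p[2]-51.3+6)/222)-.027)
hoodang(save='s11.png');hoodang('top')
```

```text
[583.4 -50.7 245.5] 11.724672421937944 [-5.5  0.5  9.3] 1.0965752321284221
hood pts 1014 angle rad 1.013 resid 5.4
hood pts 805 angle rad 0.989 resid 3.9
```

Emit:
{"method": "send_rows", "body": {
  "targets": [
    {"x": 0, "y": 0, "z": 0, "ax": 0, "ay": 0, "az": 0, "gripper": 1},
    {"x": 0, "y": 0, "z": 0, "ax": 0, "ay": 0, "az": 0, "gripper": 1},
    {"x": 0, "y": 0, "z": 0, "ax": 0, "ay": 0, "az": 0, "gripper": 1},
    {"x": 0, "y": 0, "z": 0, "ax": 0, "ay": 0, "az": 0, "gripper": 1}
  ]
}}

```text
clock: 13.2
position: [584.1, -50.6, 245.8]
ee_rot: [0.749, -0.663, 0.002, -0.001]
contact_force: [-4.5, 0.2, 9.2]
gripper_width: 11.6
grasp_force: 61.2
```

Emit:
{"method": "send_rows", "body": {
  "targets": [
    {"x": 0, "y": 0.5, "z": 0.3, "ax": 0, "ay": 0, "az": 0, "gripper": 1},
    {"x": 0, "y": 0.8, "z": 0.5, "ax": 0, "ay": 0, "az": 0, "gripper": 1},
    {"x": 0, "y": 0.8, "z": 0.6, "ax": 0, "ay": 0, "az": 0, "gripper": 1},
    {"x": 0, "y": 0.8, "z": 0.65, "ax": 0, "ay": 0, "az": 0, "gripper": 1},
    {"x": 0, "y": 0.8, "z": 0.65, "ax": 0, "ay": 0, "az": 0, "gripper": 1}
  ]
}}

```text
clock: 13.62
position: [547.4, -55.0, 219.2]
ee_rot: [0.749, -0.663, 0.002, -0.001]
contact_force: [-7.1, 1.0, 10.4]
gripper_width: 11.5
grasp_force: 62.8
```

Emit:
{"method": "send_rows", "body": {
  "targets": [
    {"x": 0, "y": 0.8, "z": 0.7, "ax": 0, "ay": 0, "az": 0, "gripper": 1},
    {"x": 0, "y": 0.6, "z": 0.55, "ax": 0, "ay": 0, "az": 0, "gripper": 1},
    {"x": 0, "y": 0.35, "z": 0.35, "ax": 0, "ay": 0, "az": 0, "gripper": 1},
    {"x": 0, "y": 0, "z": 0, "ax": 0, "ay": 0, "az": 0, "gripper": 1},
    {"x": 0, "y": 0, "z": 0, "ax": 0, "ay": 0, "az": 0, "gripper": 1}
  ]
}}

```text
clock: 14.03
position: [528.5, -57.3, 200.3]
ee_rot: [0.748, -0.663, -0.0, 0.001]
contact_force: [-5.8, 0.1, 6.2]
gripper_width: 11.7
grasp_force: 63.8
```

Run:
```python
from h import *
s=arm.read_state();p=s['position'];print(p.round(1),s['gripper_width'],s['grasp_force'],s['contact_force'].round(1),np.arcsin((p[2]-51.3+6)/222)-.027,np.arccos((221.9-(p[0]-469.8)/np.cos(.12))/222)-.027)
hoodang(save='s12.png')
im,d=shot('side');P=cloud('side',d);tips(P,517,-412,164,200,40)
```

```text
[528.5 -57.3 200.3] 11.731498745269375 63.75558257102966 [-5.8  0.1  6.2] 0.7457311568969698 0.7207958587313679
hood pts 1464 angle rad 0.71 resid 2.8
164 65 x [477 494 518 531 537 544 552] y -415.0
170 88 x [504 509 514 520 525 531 532] y -444.0
176 292 x [504 509 514 519 524 528 531] y -413.0
182 78 x [506 510 513 516 521 524] y -424.0
```

View pics/s12.png

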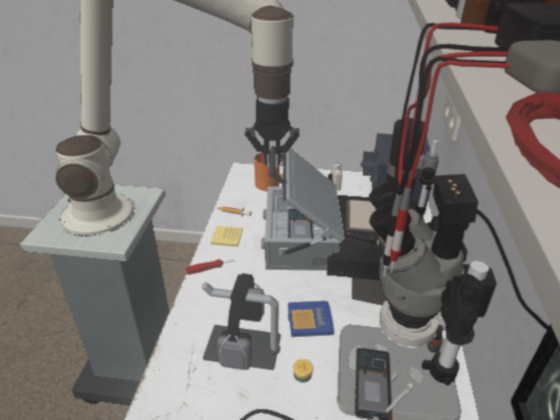

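The hood is held at about 0.73 rad with the fingers on the handle at (272,160). The muffs hang at (245,310) and the other things are where they were. Letting it settle, then handing in.

Emit:
{"method": "send_rows", "body": {
  "targets": [
    {"x": 0, "y": 0, "z": 0, "ax": 0, "ay": 0, "az": 0, "gripper": 1},
    {"x": 0, "y": 0, "z": 0, "ax": 0, "ay": 0, "az": 0, "gripper": 1},
    {"x": 0, "y": 0, "z": 0, "ax": 0, "ay": 0, "az": 0, "gripper": 1},
    {"x": 0, "y": 0, "z": 0, "ax": 0, "ay": 0, "az": 0, "gripper": 1}
  ]
}}

```text
clock: 14.47
position: [528.5, -57.3, 200.3]
ee_rot: [0.748, -0.663, -0.0, 0.001]
contact_force: [-6.8, -0.3, 7.0]
gripper_width: 11.6
grasp_force: 63.8
```

```bash
python3 -c "
from bench import arm
s=arm.read_state();print(s['position'].round(1),s['grasp_force'],abs(s['joint_vel']).max());print(arm.job_done())"
```

```text
[528.5 -57.3 200.3] 63.80778908729553 0.002780513806661262
the job is handed in; nothing more can be done
None
```

The job is handed in (no verdict came back): the ear defenders hang on the stand's bar, the hood was raised to about 1.03 rad and eased back, and the fingers hold its handle still at about 0.73 rad.

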